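# Clear two stray adjuster sleeves off the turntable into their bins

## Robot

A 6-joint arm with a two-finger parallel gripper is mounted at the origin on the work surface. World frame = base frame: x ahead of the robot, y to its left, z up, the work surface at z = 0. Lengths are in m, angles in rad, forces in N, time in s.
With the tool pointing down it reaches from about 0.375 to 0.925 m from the base axis. Payload 5.7 kg.
Tool frame: the origin (TCP) lies at the very end of the fingers, on their centre line; the grasp point (between the pads) lies ctrl.tcp_to_grasp behind it (ctrl.tcp_to_grasp is the distance from the TCP to the grasp point, in m); z points along the fingers, y is the line along which they close (so a half turn about z gives the same grasp; the last joint's range is limited). The gripper opens to 88 mm and grips with 3 to 60 N. Pads are 20 mm wide; open, the fingers measure 115 mm over their backs; the gripper's body (75 mm by 178 mm) begins 61 mm behind the grasp point.
Start: joints at [1.109, 0.359, 1.51, -0, 1.272, -0.115], TCP at [0.204, 0.564, 0.223] pointing down, gripper open.
Joint ranges: [-2.97, 2.97], [-1.01, 2.36], [0.21, 2.38], [-0.96, 4.11], [0.2, 2.71], [-2.98, 2.98]. Speed limits (rad/s): [2.39, 2.39, 3.14, 3.14, 3.14, 3.14].

## Interface

Orientations are given as a rotation vector (axis times angle).
In Python, from workcell import ctrl, imaging, job gives the robot as it stands.
- The arm moves only by the tool play_rows, never from a script. Its argument "series" is one flat list of numbers, 5 for each row, row after row: the opening, from -1 (shut) to 1 (fully open), then the shift along the world's x, y, z in cm, then the turn about the world's z in rad. A call has 1 to 12 rows; each row shifts and turns the commanded pose from where the row before left it; what a row does not reach is not made up. A row lasts 1/8 s, in which the tool goes at most 62.5 mm and 10.7 degrees, less where a joint would pass 70% of its speed; a pose out of reach is approached as far as the arm can. A call is refused whole if a number of a shift passes 6.25 or a number of a turn 0.188, either way. A call with a gripper value outside its range is refused whole. The fingers move at their own pace and stop on an object; "grip_force" is the grip in N (left out, the last holds). Time passes only in rows, so rows that do not move let the fingers close. It gives the time, the measured TCP pose, the force, the opening and the grip force at its end, in the units of the state.
- ctrl.state(): the state, without advancing time (a new reading comes with each control period).
- imaging.read_camera(name): name is "scene" or "top" or "wrist"; returns a dict with "image" (400x640x3 uint8, red, green, blue), "camera_matrix" (3x3 intrinsics, pixels), "distortion" ([k1, k2, p1, p2, k3] as OpenCV has them; the pictures are not rectified), "T" (4x4, takes a point from camera to world coordinates); the wrist camera has in their place "hand_eye" (4x4, takes a point from camera to tool coordinates, whose origin is the TCP and whose axes are the flange's). Camera axes: x right, y down, z forward; pixel columns grow to the right and rows downward; lengths in m; the calibration is good to about 2 mm. A picture is of the moment at which its call begins: read the wrist's pose just before it. There is no depth.
- job.job_done(): hands the job in; it is judged then, once.
The state is a dict: "time_s": time; "joint_pos": joint angles; "joint_vel": joint speeds; "joint_torque": joint torques, N m; "position": TCP position; "orientation": TCP orientation; "force": force on the tool from outside, world axes, zero at the start; "ft_torque": the same for the moment, N m; "width": opening from 0.0 (shut) to 1.0 (fully open); "finger_force": force on a finger pad.
Only numpy, scipy, OpenCV 4.12 (cv2) and the standard library are available. Lean on these libraries where they do the work, as an engineer would, in place of code of your own. Each camera call takes 0.05 s, during which the arm holds its last target. There are 200 camera calls.

## Task

Two adjuster sleeves, one long and one short, have been left on the free-spinning turntable beside the yellow hub. Lift each off without swinging the turntable round by as much as a quarter turn, and lay it gently, not dropping it, flat on the floor of the red bin that already holds a sleeve of the same length, alongside that sleeve and parallel to it. Leave the hub standing on the turntable, now at rest, the sleeves already in the bins in their bins, and everything else where it is.

Things in the scene. Friction and masses are not known exactly. Their poses are not given: they have to be found in the camera images.
- long_sleeve: silver alloy adjuster sleeve: octagonal bar 24 mm across flats, 80 mm long, black bore at each end. Origin at its centre (12 mm above whatever it lies on); its x axis runs along its length; the longer of the two lying on the turntable
- short_sleeve: silver alloy adjuster sleeve: octagonal bar 24 mm across flats, 40 mm long, black bore at each end. Origin at its centre (12 mm above whatever it lies on); its x axis runs along its length; the shorter of the two lying on the turntable
- turntable: foot of the turntable, fixed to the table. Origin: on the table, on the turning axis. The round black-topped platter on it is 280 mm across and its top is 40 mm above the table
- platter (a joint): angle of the platter in rad, counter-clockwise from above; it spins freely, with hardly any friction and no end stop
- platter_mark (a point): small yellow mark on the platter's top, 120 mm from the turning axis; it turns with the platter
- hub: yellow and black wheel hub that stands upright on the turntable and stays there, 56 mm square foot, 70 mm flange, 60 mm tall. Origin: centre of its underside; z up
- short_bin: fixed open red plastic bin, outside 118 mm (its x) by 124 mm (its y), walls 4 mm thick and 40 mm high, floor 4 mm thick. Origin: centre of its underside, on the table. It keeps the 40 mm sleeves: one lies in it already, along the bin's x, on its +y side
- medium_bin: fixed open red plastic bin, outside 118 mm (its x) by 124 mm (its y), walls 4 mm thick and 40 mm high, floor 4 mm thick. Origin: centre of its underside, on the table. It keeps the 60 mm sleeves: one lies in it already, along the bin's x, on its +y side
- long_bin: fixed open red plastic bin, outside 118 mm (its x) by 124 mm (its y), walls 4 mm thick and 40 mm high, floor 4 mm thick. Origin: centre of its underside, on the table. It keeps the 80 mm sleeves: one lies in it already, along the bin's x, on its +y side
- short_sample: silver alloy adjuster sleeve: octagonal bar 24 mm across flats, 40 mm long, black bore at each end. Origin at its centre (12 mm above whatever it lies on); its x axis runs along its length; already lies in its bin
- medium_sample: silver alloy adjuster sleeve: octagonal bar 24 mm across flats, 60 mm long, black bore at each end. Origin at its centre (12 mm above whatever it lies on); its x axis runs along its length; already lies in its bin
- long_sample: silver alloy adjuster sleeve: octagonal bar 24 mm across flats, 80 mm long, black bore at each end. Origin at its centre (12 mm above whatever it lies on); its x axis runs along its length; already lies in its bin
- canister: silver round canister, 88 mm across its rim, 118 mm tall, standing on the table beyond the bins; a bystander. Origin: centre of its underside
- spare_hub: yellow and black wheel hub standing on the table beyond the bins; a bystander, 56 mm square foot, 70 mm flange, 60 mm tall. Origin: centre of its underside; z up

How it is judged:
By the outcome, as a careful person would: the job done as asked, in the order asked, and still so for the second after the job is handed in, with the robot touching nothing.
It also fails if it takes over 67 s, if anything falls off the work surface, if the arm or the gripper's body presses on something with over 40 N, if the wrist force passes 120 N, or if a joint passes its speed limit or range.

## Working session

There is one attempt and no reset: what is moved stays moved. The work goes in short steps, Python scripts to look and compute and a tool call to move; the robot and the scene stay as the last step left them, time stands still between calls to the robot, and variables do not carry over. Pictures are saved under pics/ and viewed, at most 10 in all, crops included, and the job is handed in when it is done.

Besides the shell and the picture viewer there is one more tool, called as name(argument=value, ...) on one line, values as JSON. play_rows: Moves the arm, as the interface text tells. Its arguments: {"type":"object","properties":{"series":{"type":"array","items":{"type":"number"}},"grip_force":{"type":"number"}},"required":["series"]}

```bash
ls; mkdir -p pics
python3 - <<'E'
from workcell import ctrl, imaging, job
import cv2,pickle
s=ctrl.state();print(s,ctrl.tcp_to_grasp)
for n in["top","scene","wrist"]:
    d=imaging.read_camera(n);pickle.dump(d,open(f"{n}.pkl","wb"));cv2.imwrite(f"pics/{n}0.png",d["image"][:,:,::-1])
    print(n,d["camera_matrix"],d["distortion"],d.get("T",d.get("hand_eye")))
E
```

```text
pics
{'time_s': 0.0, 'joint_pos': array([ 1.10892556e+00,  3.59471475e-01,  1.51147185e+00,  1.07498087e-05,
        1.27250072e+00, -1.15133758e-01]), 'joint_vel': array([ 1.56553528e-04, -2.49038078e-03, -2.10297597e-04,  1.34997824e-03,
       -1.03530760e-03, -6.66315711e-05]), 'joint_torque': array([-1.24050563e-03, -5.15365577e+01, -2.70719665e+01,  6.70848344e-02,
        3.54620861e-02, -2.34890831e-04]), 'position': array([0.2035993 , 0.56363744, 0.22181457]), 'orientation': array([-5.41841028e-01, -3.09396731e+00,  2.78289940e-03]), 'force': array([-0.22272122,  0.67775008,  0.16307413]), 'ft_torque': array([ 0.01993415,  0.04512887, -0.04633114]), 'finger_force': 0.0, 'width': 0.9982359177922466} 0.0187
top [[420.0299322    0.         316.1079438 ]
 [  0.         420.0299322  195.42466814]
 [  0.           0.           1.        ]] [0.0104043 0.        0.        0.        0.       ] [[ 0.00803082 -0.99271347  0.12023091  0.45134096]
 [-0.9998864  -0.00950556 -0.01169742  0.05611474]
 [ 0.01275505 -0.12012331 -0.99267704  0.98581538]
 [ 0.          0.          0.          1
[... 175 characters left out ...]
        0.          0.        ] [[ 0.1938586   0.65412542 -0.73112159  1.3017549 ]
 [ 0.98096738 -0.13763688  0.13696379 -0.09481333]
 [-0.0110378  -0.74375804 -0.6683578   0.70835543]
 [ 0.          0.          0.          1.        ]]
wrist [[328.57419183   0.         314.33596856]
 [  0.         328.57419183 201.41151623]
 [  0.           0.           1.        ]] [-0.05668723  0.          0.          0.          0.        ] [[-1.04335690e-03 -9.61948795e-01 -2.73227793e-01  7.61067982e-02]
 [ 9.99999455e-01 -1.01530465e-03 -2.44064647e-04  8.65798062e-05]
 [-4.26317561e-05 -2.73227899e-01  9.61949330e-01 -1.62928115e-01]
 [ 0.00000000e+00  0.00000000e+00  0.00000000e+00  1.00000000e+00]]
```

View pics/top0.png

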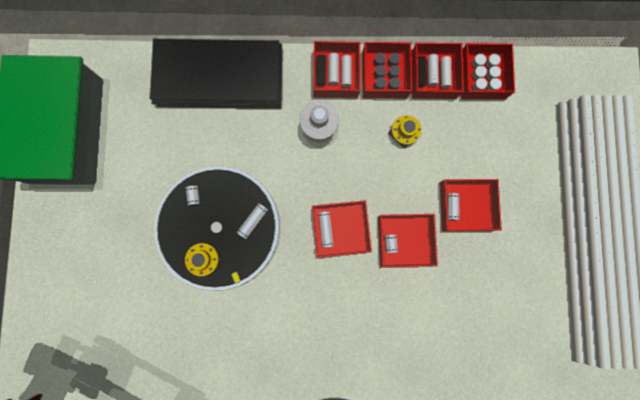

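View pics/scene0.png

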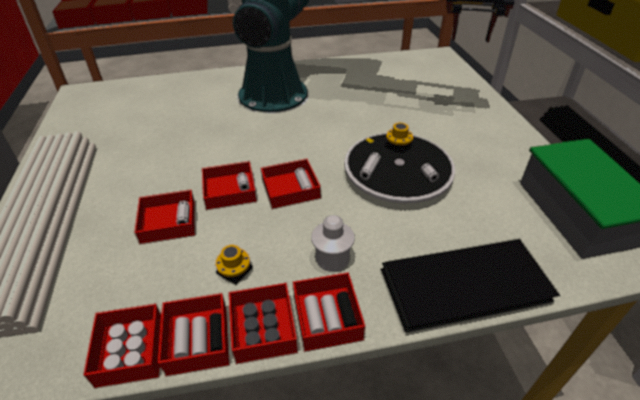

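The top view shows the platter centred near (217,228). The long sleeve is at about (252,221), the short one at (193,196) and the hub at (201,260). The bins are long (341,229), short (408,241) and medium (470,206). I'll enlarge the platter and bins to read them more closely.

```bash
cat > h.py <<'E'
import numpy as np,cv2,pickle
def ray(d,px,z,T=None):
    T=d["T"] if T is None else T
    p=cv2.undistortPoints(np.array(px,float).reshape(-1,1,2),d["camera_matrix"],np.array(d["distortion"]))[:,0]
    r=np.c_[p,np.ones(len(p))]@T[:3,:3].T
    o=T[:3,3]; return o+r*((z-o[2])/r[:,2])[:,None]
def proj(d,P,T=None):
    T=d["T"] if T is None else T
    M=np.linalg.inv(T); return cv2.projectPoints(np.array(P,float),M[:3,:3],M[:3,3],d["camera_matrix"],np.array(d["distortion"]))[0][:,0]
def crop(im,x0,y0,w,h,s,f,g=10):
    c=cv2.resize(im[y0:y0+h,x0:x0+w,::-1],None,fx=s,fy=s,interpolation=cv2.INTER_CUBIC)
    for x in range(-(-x0//g)*g,x0+w,g): cv2.line(c,((x-x0)*s,0),((x-x0)*s,6),(0,255,0),1); cv2.putText(c,str(x),((x-x0)*s-8,16),0,.3,(0,0,255),1)
    for y in range(-(-y0//g)*g,y0+h,g): cv2.line(c,(0,(y-y0)*s),(6,(y-y0)*s),(0,255,0),1); cv2.putText(c,str(y),(8,(y-y0)*s+4),0,.3,(0,0,255),1)
    cv2.imwrite(f,c)
E
python3 - <<'E'
from h import *
d=pickle.load(open("top.pkl","rb"))
crop(d["image"],150,160,135,135,4,"pics/c1.png");crop(d["image"],305,172,200,100,4,"pics/c2.png")
E
```

```text
(no output)
```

View pics/c1.png

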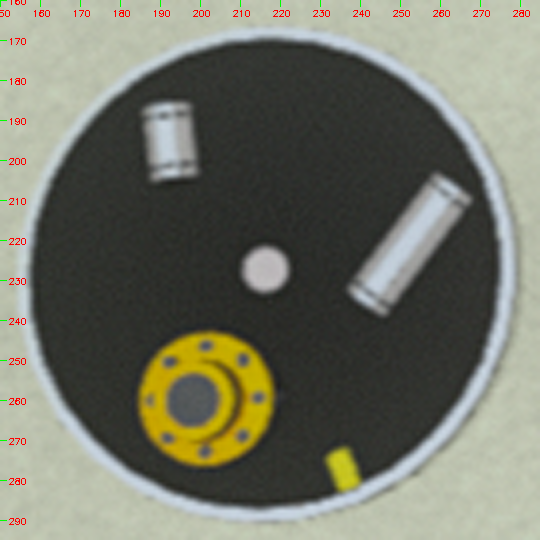

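View pics/c2.png

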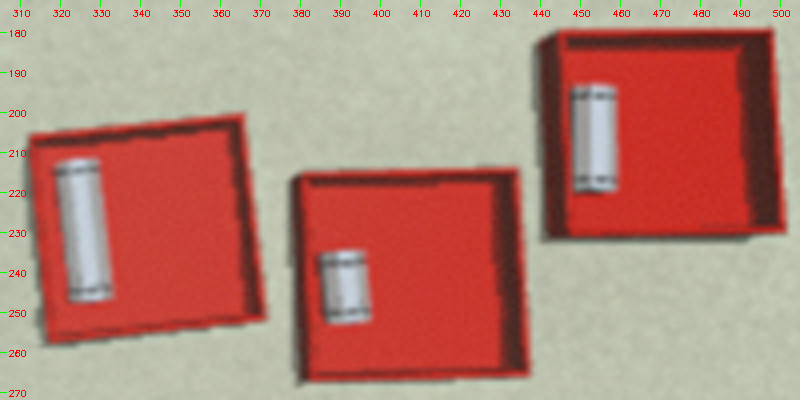

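The crops give me the sleeve end midpoints, the bin corners and the hub flange centre (201,260). Next I convert these to world coordinates and check them against the known sizes.

Run:
```python
from h import *
d=pickle.load(open("top.pkl","rb"))
def R(p,z): return ray(d,np.array(p)-.375,z)
for n,p,z in [("short",[(191.5,185.7),(193.5,204.2)],.052),("long",[(263,206.7),(241.3,235.8)],.052),("Lsamp",[(324.3,212),(328,247)],.016),("Ssamp",[(390,235),(392.5,252.7)],.016)]:
    q=R(p,z);v=q[0]-q[1];print(n,q.mean(0).round(4),"len",np.linalg.norm(v).round(4),"ang",np.arctan2(v[1],v[0]).round(3))
for n,p in [("Lbin",[(312.5,205.5),(365.5,200.3),(372,252),(316.5,258)]),("Sbin",[(379,215.5),(434,214),(437.5,266),(381,267.3)])]:
    q=R(p,.04);print(n,q.mean(0).round(4),[np.linalg.norm(q[i]-q[i-1]).round(4) for i in range(4)],[np.arctan2(*(q[a]-q[b])[[1,0]]).round(3) for a,b in((0,3),(1,2))],"yaw from y edge",np.arctan2(*(-(q[0]-q[1]))[[0,1]]).round(3)); 
print("plat",R([(216.3,227.7),(201.3,259.7),(236.5,277.5)],.04).round(4), "hub flange",R([(201.3,259.7)],.05).round(4))
```

```text
short [0.5638 0.3216 0.052 ] len 0.042 ang 0.149
long [0.5064 0.1873 0.052 ] len 0.0798 ang -0.619
Lsamp [0.491  0.0218 0.016 ] len 0.0809 ang 0.111
Ssamp [ 0.4593 -0.128   0.016 ] len 0.0407 ang 0.128
Lbin [ 0.4918 -0.0122  0.04  ] [np.float64(0.1178), np.float64(0.1208), np.float64(0.1169), np.float64(0.1248)] [np.float64(0.085), np.float64(0.119)] yaw from y edge 3.034
Sbin [ 0.4668 -0.161   0.04  ] [np.float64(0.1155), np.float64(0.1247), np.float64(0.1162), np.float64(0.1262)] [np.float64(0.028), np.float64(0.041)] yaw from y edge 3.105
plat [[0.4918 0.2688 0.04  ]
 [0.4207 0.2992 0.04  ]
 [0.3824 0.2202 0.04  ]] hub flange [[0.421  0.2967 0.05  ]]
```

play_rows(series=[0.3,3.0,-3.7,-0.4,-0.03,0.3,3.0,-3.7,-0.4,-0.03,0.3,3.0,-3.8,-0.4,-0.03,0.3,3.0,-3.8,-0.4,-0.03,0.3,3.0,-3.8,-0.4,-0.03,0.3,3.0,-3.8,-0.4,-0.03,0.3,3.0,-3.8,-0.4,-0.03,0.3,3.1,-3.8,-0.4,-0.03,0.3,3.1,-3.7,-0.4,-0.03,0.3,3.1,-3.7,-0.4,0,0.3,0,0,0,0,0.3,0,0,0,0], grip_force=15)

```text
time_s: 1.65
position: [0.5063, 0.1884, 0.1823]
orientation: [-0.954, -2.992, 0.0]
force: [-0.2, 0.6, 0.3]
width: 0.648
finger_force: 0.0
```

```bash
cat >> h.py <<'E'
from scipy.spatial.transform import Rotation as Ro
def wrist(f,box=None):
    from workcell import ctrl,imaging
    s=ctrl.state();d=imaging.read_camera("wrist")
    W=np.eye(4);W[:3,:3]=Ro.from_rotvec(s["orientation"]).as_matrix();W[:3,3]=s["position"]
    d["T"]=W@d["hand_eye"];pickle.dump((s,d),open(f+".pkl","wb"))
    cv2.imwrite(f"pics/{f}.png",d["image"][:,:,::-1])
    y=W[:3,1];print("t",s["time_s"],"pos",s["position"].round(4),"closing ang",np.arctan2(y[1],y[0]).round(4),"tilt",W[:3,2].round(3),"force",s["force"].round(1),"w",round(s["width"],3))
    return d
E
python3 -c "
from h import *
d=wrist('w1')
print(proj(d,[[.5064,.1873,.052],[.4918,.2688,.04]]))"
```

```text
t 1.65 pos [0.5063 0.1884 0.1823] closing ang 0.9532 tilt [-0.001  0.    -1.   ] force [-0.2  0.6  0.3] w 0.648
[[313.93710397 194.83378027]
 [377.38370265 128.85554679]]
```

View pics/w1.png

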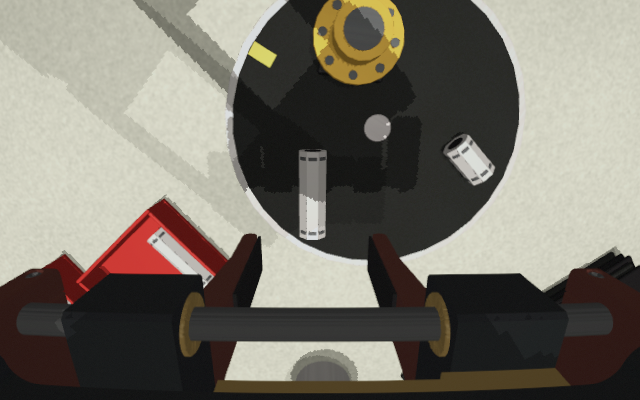

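The wrist view shows the long sleeve upright at (312,195), between the fingers. It's within about 1 mm of the predicted position, so I'll descend and grip.

play_rows(series=[0.3,-0.1,-0.2,-2.8,0,0.3,0,0,-3.5,0,0.3,0,0,-3.5,0,0.3,0,0,-2.5,0,0.1,0,0,-1.5,0,0.1,0,0,0,0,-0.2,0,0,0,0,-0.4,0,0,0,0,-0.5,0,0,0,0,-0.7,0,0,0,0,-0.9,0,0,0,0,-0.9,0,0,0,0], grip_force=15)

```text
time_s: 3.2
position: [0.5066, 0.1863, 0.0454]
orientation: [0.953, 2.992, 0.001]
force: [-1.1, 0.3, 6.5]
width: 0.268
finger_force: 15.0
```

```bash
python3 -c "
from h import *
d=wrist('w2')"
```

```text
t 3.2 pos [0.5066 0.1863 0.0454] closing ang 0.954 tilt [ 0.001  0.    -1.   ] force [-1.1  0.3  6.5] w 0.268
```

View pics/w2.png

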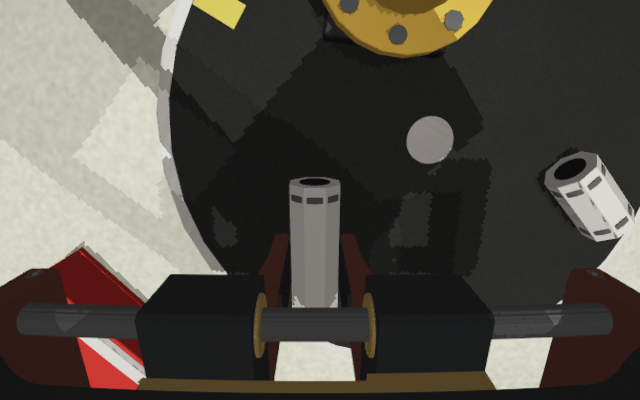

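The sleeve is gripped (width 23.6 mm), and the hub and short sleeve haven't moved. I'll lift slowly and carry it over the long bin.

play_rows(series=[-0.9,0,0,0.3,0,-0.9,0,0,0.8,0,-0.9,0,0,3.0,0,-0.9,0,0,5.0,0,-0.9,-0.2,-2.0,1.0,0.08,-0.9,-0.2,-3.4,0,0.11,-0.9,-0.2,-3.4,0,0.11,-0.9,-0.2,-3.4,0,0.11,-0.9,-0.2,-3.4,0,0.11,-0.9,-0.2,-3.4,0,0.11,-0.9,-0.2,-2.6,0,0.09,-0.9,0,-0.6,0,0])

```text
time_s: 4.75
position: [0.4917, -0.0369, 0.1459]
orientation: [-0.158, 3.138, -0.0]
force: [-0.3, -0.5, -1.6]
width: 0.274
finger_force: 15.0
```

play_rows(series=[-0.9,0,0,0,0,-0.9,0,0,0,0])

```text
time_s: 5.0
position: [0.4919, -0.0349, 0.1457]
orientation: [0.162, -3.137, -0.0]
force: [0.3, -0.5, -1.3]
width: 0.269
finger_force: 15.0
```

Run:
```python
from h import *
from workcell import imaging
d=wrist('w3')
t=imaging.read_camera("top");pickle.dump(t,open("top2.pkl","wb"))
a=cv2.resize(t["image"][160:295,150:390,::-1],None,fx=2.5,fy=2.5,interpolation=cv2.INTER_CUBIC)
b=cv2.resize(d["image"][150:400,:,::-1],(600,234))
cv2.imwrite("pics/m3.png",np.vstack([a,b]));print(a.shape)
```

```text
t 5.0 pos [ 0.4919 -0.0349  0.1457] closing ang 1.6737 tilt [-0.  0. -1.] force [ 0.3 -0.5 -1.3] w 0.269
(338, 600, 3)
```

View pics/m3.png

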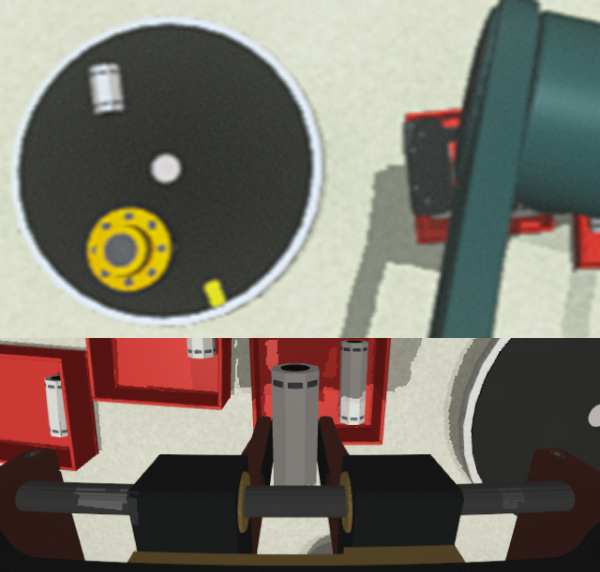

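Run:
```python
from h import *
s,d=pickle.load(open("w3.pkl","rb"))
m=lambda u,v:(u*1.0667,(v-338)*1.068+150)
q=ray(d,[m(354,344),m(351,420)],.022);v=q[0]-q[1];print("samp top",q.round(4),np.arctan2(v[1],v[0]),np.linalg.norm(v))
q=ray(d,[m(258,435),m(383,443)],.04);print("near rim corners",q.round(4),np.linalg.norm(q[0]-q[1]),np.arctan2(*(q[1]-q[0])[[1,0]]))
for yaw in(.1,):
  c=np.array([.4918,-.0122,0]);L=[[c[0]+a*np.cos(yaw)-b*np.sin(yaw),c[1]+a*np.sin(yaw)+b*np.cos(yaw),.04] for a,b in((-.059,.062),(-.059,-.062),(.059,-.062),(.059,.062))]
  print(((proj(d,L)-[0,150])/[1.0667,1.068]+[0,338]).round(1))
# far end of held sleeve
q=ray(d,[m(295,366)],.155);print(q)
```

```text
samp top [[0.4508 0.0172 0.022 ]
 [0.5266 0.026  0.022 ]] -3.0267707232826426 0.07624698937867438
near rim corners [[ 0.5438 -0.064   0.04  ]
 [ 0.5402  0.0562  0.04  ]] 0.12030817004382822 1.6007542218799584
[[392.1 322.7]
 [248.2 322.1]
 [253.  446.8]
 [381.4 446.8]]
[[ 0.4490272  -0.03852724  0.155     ]]
```

play_rows(series=[-0.9,0.1,0.3,-2.5,0,-0.9,0,0,-3.5,0,-0.9,0,0,-3.0,0,-0.9,0,0,-2.0,0,-0.9,0,0,-1.4,0,-0.9,0,0,-0.6,0,-0.9,0,0,-0.3,0,-0.9,0,0,0,0])

```text
time_s: 6.1
position: [0.4933, -0.0328, 0.013]
orientation: [-0.162, 3.137, -0.0]
force: [-0.7, 0.5, -0.6]
width: 0.272
finger_force: 15.0
```

play_rows(series=[-0.9,0,0,-0.1,0,-0.9,0,0,0,0])

```text
time_s: 6.35
position: [0.4932, -0.0328, 0.012]
orientation: [-0.162, 3.137, -0.0]
force: [0.1, -0.1, -1.8]
width: 0.27
finger_force: 15.0
```

play_rows(series=[-0.9,0,0,-0.1,0,-0.9,0,0,-0.1,0,-0.9,0,0,0,0])

```text
time_s: 6.72
position: [0.4929, -0.0328, 0.0095]
orientation: [0.162, -3.137, 0.0]
force: [0.1, 0.6, -1.4]
width: 0.269
finger_force: 15.0
```

play_rows(series=[-0.9,0,0,-0.1,0,-0.9,0,0,0,0,-0.9,0,0,0,0])

```text
time_s: 7.1
position: [0.4929, -0.0328, 0.0094]
orientation: [-0.162, 3.137, -0.0]
force: [-2.2, -0.2, 10.3]
width: 0.272
finger_force: 15.0
```

Contact with the floor. I'll release with a limited opening and then rise.

play_rows(series=[-0.9,0,0,0.05,0,-0.35,0,0,0,0,-0.2,0,0,0,0,-0.2,0,0,0,0,-0.2,0,0,0,0,-0.2,0,0,1.0,0,-0.2,0,0,3.0,0,-0.2,0,0,5.0,0,-0.2,0,0,5.0,0])

```text
time_s: 8.22
position: [0.4925, -0.0327, 0.151]
orientation: [0.162, -3.137, 0.0]
force: [0.8, -0.0, 0.0]
width: 0.402
finger_force: 0.0
```

```bash
python3 -c "
from h import *
d=wrist('w4')"
```

```text
t 8.225 pos [ 0.4925 -0.0327  0.151 ] closing ang 1.674 tilt [-0. -0. -1.] force [ 0.8 -0.   0. ] w 0.402
```

play_rows(series=[-0.2,0.4,2.0,0.5,0.02,0,0.7,3.6,0.5,0.03,0.2,0.7,3.8,0.5,0,0.3,0.8,3.8,0.5,0,0.3,0.8,3.8,0.5,0,0.3,0.8,3.8,0.5,0,0.3,0.8,3.8,0,0,0.3,0.8,3.8,0,0,0.3,0.8,3.6,0,0,0.3,0.5,2.6,0,0,0.3,0,0.8,0,0,0.3,0,0,0,0])

```text
time_s: 9.78
position: [0.5635, 0.321, 0.1791]
orientation: [0.241, -3.132, 0.001]
force: [0.0, 0.2, 0.1]
width: 0.65
finger_force: 0.0
```

Run:
```python
from h import *
d=wrist('w5')
print(proj(d,[[.5638,.3216,.052]]))
s,e=pickle.load(open("w4.pkl","rb"))
cv2.imwrite("pics/m5.png",np.vstack([d["image"][60:300,:,::-1],e["image"][60:340,:,::-1]]))
```

```text
t 9.775 pos [0.5635 0.321  0.1791] closing ang 1.7246 tilt [-0.    -0.001 -1.   ] force [0.  0.2 0.1] w 0.65
[[314.31881423 195.09860048]]
```

View pics/m5.png

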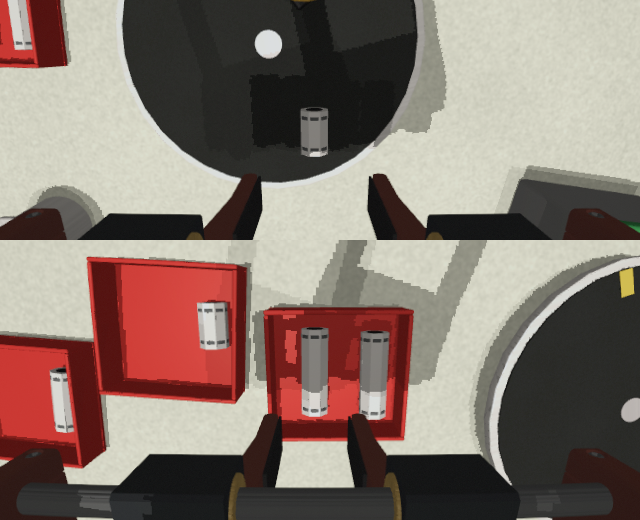

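The long sleeve lies parallel beside its sample. The short sleeve is at (314,192), against a prediction of (314,195), so the platter hasn't moved. I'll descend and grip.

play_rows(series=[0.3,-0.1,0,-2.8,0,0.3,0,0,-3.5,0,0.3,0,0,-3.3,0,0.3,0,0,-2.4,0,0.1,0,0,-1.5,0,0.1,0,0,0,0,-0.2,0,0,0,0,-0.4,0,0,0,0,-0.5,0,0,0,0,-0.7,0,0,0,0,-0.9,0,0,0,0,-0.9,0,0,0,0])

```text
time_s: 11.32
position: [0.5634, 0.3215, 0.045]
orientation: [-0.241, 3.131, 0.0]
force: [-0.2, -0.8, 6.4]
width: 0.274
finger_force: 15.0
```

play_rows(series=[-0.9,0,0,0,0,-0.9,0,0,0.2,0,-0.9,0,0,0.8,0,-0.9,0,0,3.0,0,-0.9,0,0,5.0,0,-0.9,0,0,1.5,0,-0.9,0,0,0,0])

```text
time_s: 12.2
position: [0.5635, 0.3215, 0.1501]
orientation: [-0.24, 3.13, 0.001]
force: [0.6, 0.2, -1.2]
width: 0.268
finger_force: 15.0
```

Run:
```python
from h import *
d=wrist('w6')
s,e=pickle.load(open("w4.pkl","rb"))
q=ray(e,[(88,78),(246,85),(238,224),(83,210)],.04);print(q.round(4),q.mean(0).round(4),[np.linalg.norm(q[i]-q[i-1]).round(4) for i in range(4)],[np.arctan2(*(q[a]-q[b])[[1,0]]).round(3) for a,b in((3,0),(2,1),(1,0),(2,3))])
q=ray(e,[(212,123),(215,168)],.02);v=q[1]-q[0];print(q.mean(0).round(4),np.linalg.norm(v),np.arctan2(v[1],v[0]))
```

```text
t 12.2 pos [0.5635 0.3215 0.1501] closing ang 1.7241 tilt [ 0.002  0.001 -1.   ] force [ 0.6  0.2 -1.2] w 0.268
[[ 0.4095 -0.2251  0.04  ]
 [ 0.4042 -0.0957  0.04  ]
 [ 0.5219 -0.0971  0.04  ]
 [ 0.5235 -0.2383  0.04  ]] [ 0.4648 -0.1641  0.04  ] [np.float64(0.1147), np.float64(0.1295), np.float64(0.1177), np.float64(0.1411)] [np.float64(-0.115), np.float64(-0.012), np.float64(1.612), np.float64(1.582)]
[ 0.4578 -0.1262  0.02  ] 0.040016464859913316 0.09167442871307788
```

play_rows(series=[-0.9,-0.6,-2.5,0,0,-0.9,-1.0,-4.5,0,-0.04,-0.9,-1.0,-4.7,0,-0.04,-0.9,-1.0,-4.7,0,0,-0.9,-1.0,-4.7,0,0,-0.9,-1.0,-4.7,0,0,-0.9,-1.0,-4.7,0,0,-0.9,-1.0,-4.7,0,0,-0.9,-1.0,-4.7,0,0,-0.9,-1.0,-4.7,0,0,-0.9,-1.0,-4.0,0,0,-0.9,-0.3,-1.6,0,0])

```text
time_s: 13.75
position: [0.4522, -0.1819, 0.1475]
orientation: [0.111, -3.137, -0.002]
force: [0.6, -0.0, 0.0]
width: 0.271
finger_force: 15.0
```

play_rows(series=[-0.9,0,0,0,0,-0.9,0,0,0,0])

```text
time_s: 14.0
position: [0.4537, -0.1794, 0.1485]
orientation: [0.116, -3.138, -0.002]
force: [0.6, 0.6, -0.7]
width: 0.27
finger_force: 15.0
```

Run:
```python
from h import *
d=wrist('w7')
print(proj(d,[[.4585,-.127,.016],[.4668,-.161,.04]]))
cv2.imwrite("pics/m7.png",cv2.resize(d["image"][80:290,220:480,::-1],None,fx=2.8,fy=2.8,interpolation=cv2.INTER_CUBIC))
t=pickle.load(open("top.pkl","rb"))
im=cv2.resize(t["image"],None,fx=8,fy=8,interpolation=cv2.INTER_CUBIC)
for n,(x0,y0,x1,y1) in dict(S=(383,230,402,257),L=(316,208,337,250),M=(445,190,461,223)).items():
    m=(im[y0*8:y1*8,x0*8:x1*8,1]>95).astype(np.uint8)
    c=max(cv2.findContours(m,0,1)[0],key=cv2.contourArea);r=cv2.minAreaRect(c)
    b=cv2.boxPoints(r);b=(b+[x0*8,y0*8]+.5)/8-.5
    q=ray(t,b,.02);e=[q[1]-q[0],q[2]-q[1]];e=max(e,key=np.linalg.norm);print(n,q.mean(0).round(4),np.linalg.norm(e).round(4),np.arctan(e[1]/e[0]).round(3))
```

```text
t 14.0 pos [ 0.4537 -0.1794  0.1485] closing ang 1.6445 tilt [-0.001  0.001 -1.   ] force [ 0.6  0.6 -0.7] w 0.27
[[368.93825622 202.20722801]
 [333.50807118 216.21226869]]
S [ 0.4597 -0.1281  0.02  ] 0.0433 0.076
L [0.4912 0.0222 0.02  ] 0.0842 0.115
M [ 0.547  -0.2735  0.02  ] 0.0639 -0.018
```

View pics/m7.png

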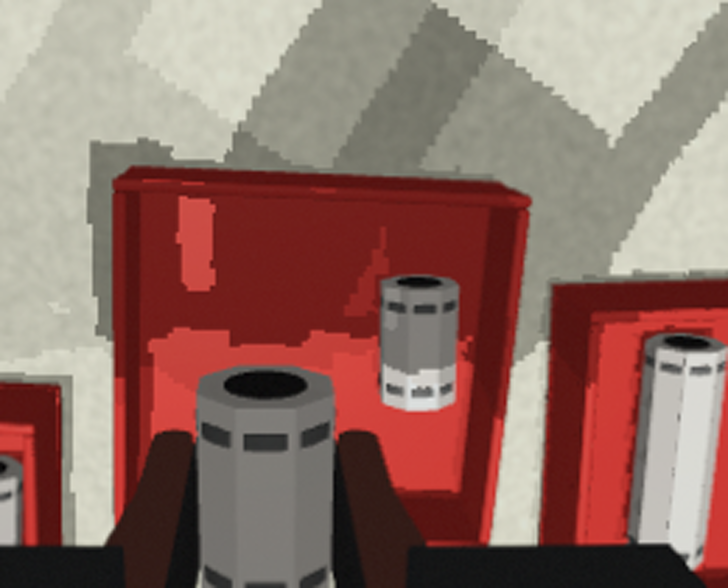

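Run:
```python
from h import *
s,d=pickle.load(open("w7.pkl","rb"))
m=lambda *a:(np.array(a,float)+.5)/2.8-.5+[220,80]
def A(n,p,z):
    q=ray(d,m(*p),z);v=q[1]-q[0];print(n,q.round(4).tolist(),np.linalg.norm(v).round(4),"ang",np.arctan2(v[1],v[0]).round(3))
A("samp bands",[(425,309),(422.5,391)],.028)
A("samp left edge",[(381,284),(383,400)],.02);A("samp right edge",[(459,284),(456,400)],.02)
A("left rim",[(114,187),(114,540)],.04);A("right rim",[(529,204),(490,540)],.04);A("far rim",[(120,170),(527,196)],.04)
```

```text
samp bands [[0.4439, -0.1284, 0.028], [0.4713, -0.1259, 0.028]] 0.0275 ang 0.091
samp left edge [[0.4385, -0.1421, 0.02], [0.478, -0.1372, 0.02]] 0.0398 ang 0.124
samp right edge [[0.4366, -0.1168, 0.02], [0.4763, -0.1126, 0.02]] 0.0399 ang 0.105
left rim [[0.411, -0.2263, 0.04], [0.526, -0.2231, 0.04]] 0.115 ang 0.027
right rim [[0.407, -0.1037, 0.04], [0.5172, -0.0998, 0.04]] 0.1103 ang 0.035
far rim [[0.406, -0.2247, 0.04], [0.4047, -0.1046, 0.04]] 0.12 ang 1.581
```

The short sample is at (0.4585, -0.127) with yaw about 0.09. The held sleeve needs only +0.9 cm in x and a slight turn.

play_rows(series=[-0.9,0.9,0,-2.5,0.015,-0.9,0,0,-3.5,0,-0.9,0,0,-3.0,0,-0.9,0,0,-2.2,0,-0.9,0,0,-1.4,0,-0.9,0,0,-0.6,0,-0.9,0,0,-0.3,0,-0.9,0,0,-0.1,0,-0.9,0,0,0,0])

```text
time_s: 15.18
position: [0.4633, -0.181, 0.0136]
orientation: [-0.138, 3.138, -0.001]
force: [-0.6, 0.2, -0.6]
width: 0.273
finger_force: 15.0
```

play_rows(series=[-0.9,0,0,-0.1,0,-0.9,0,0,-0.05,0,-0.9,0,0,0,0])

```text
time_s: 15.55
position: [0.4629, -0.1808, 0.0117]
orientation: [-0.138, 3.138, -0.0]
force: [-0.3, 0.6, 0.4]
width: 0.276
finger_force: 15.0
```

play_rows(series=[-0.9,0,0,-0.1,0,-0.9,0,0,-0.1,0,-0.9,0,0,0,0])

```text
time_s: 15.92
position: [0.4629, -0.1807, 0.0095]
orientation: [0.139, -3.138, -0.0]
force: [-0.1, 0.3, -0.9]
width: 0.269
finger_force: 15.0
```

play_rows(series=[-0.9,0,0,-0.05,0,-0.9,0,0,0,0,-0.9,0,0,0,0])

```text
time_s: 16.3
position: [0.4629, -0.1808, 0.0091]
orientation: [-0.138, 3.139, -0.0]
force: [-0.3, -0.1, -0.3]
width: 0.272
finger_force: 15.0
```

play_rows(series=[-0.9,0,0,-0.05,0,-0.9,0,0,0,0,-0.9,0,0,0,0])

```text
time_s: 16.68
position: [0.463, -0.1808, 0.009]
orientation: [-0.139, 3.138, -0.0]
force: [-1.0, -0.2, 5.5]
width: 0.269
finger_force: 15.0
```

Contact at 5.5 N. I'll release, rise and back away.

play_rows(series=[-0.35,0,0,0,0,-0.2,0,0,0,0,-0.2,0,0,0,0,-0.2,0,0,0,0,-0.2,0,0,1.0,0,-0.2,0,0,3.0,0,-0.2,0,0,5.0,0,-0.2,0,0,5.0,0,-0.2,0,0,5.0,0,-0.2,0,0,0,0,-0.2,0,0,0,0])

```text
time_s: 18.05
position: [0.4624, -0.1805, 0.1985]
orientation: [0.138, -3.138, 0.0]
force: [0.2, -0.4, -0.6]
width: 0.398
finger_force: 0.0
```

Run:
```python
from h import *
from workcell import imaging
d=wrist('w8');t=imaging.read_camera("top")
a=cv2.resize(t["image"][150:300,150:310,::-1],None,fx=2,fy=2)
a=cv2.copyMakeBorder(a,0,0,0,320,cv2.BORDER_CONSTANT)
cv2.imwrite("pics/m8.png",np.vstack([a,d["image"][40:330,:,::-1]]))
```

```text
t 18.05 pos [ 0.4624 -0.1805  0.1985] closing ang 1.659 tilt [-0. -0. -1.] force [ 0.2 -0.4 -0.6] w 0.398
```

View pics/m8.png

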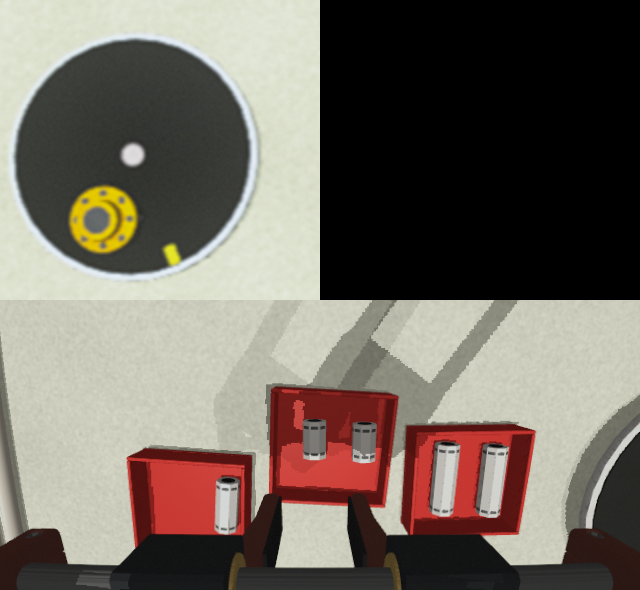

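Both sleeves lie flat and parallel beside their samples, short at (315,440) and long at (444,478). In the top view the hub is on the platter and the mark is where it started.

```bash
python3 -c "
from workcell import job
print(job.job_done())"
```

```text
the job is handed in; nothing more can be done
None
```

Both sleeves lie flat beside and parallel to their matching samples, the platter and hub show no visible movement, and the job was handed in at about 18 s of the 67 s limit; no verdict was returned.

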